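# Put three mixed-up instruments back on their own repair trays

### The arm

A 6-joint arm with a two-finger parallel gripper is mounted at the origin on the work surface. World frame = base frame: x ahead of the robot, y to its left, z up, the work surface at z = 0. Lengths are in m, angles in rad, forces in N, time in s.
With the tool pointing down it reaches from about 0.35 to 0.975 m from the base axis. Payload 4.9 kg.
Tool frame: the origin (TCP) lies midway between the tips of the shut fingers; the grasp point (between the pads) lies 19 mm behind it; z points along the fingers, y is the line along which they close (so a half turn about z gives the same grasp; the last joint's range is limited). The gripper opens to 85 mm and grips with 20 to 120 N. Pads are 22 mm wide; open, the fingers measure 114 mm over their backs; the gripper's body (76 mm by 85 mm) begins 54 mm behind the grasp point. The pads swing forward as they close: fully open they stand 13 mm farther back than shut.
Start: joints at [1.19, 0.053, 1.613, -0, 1.476, -0.119], TCP at [0.162, 0.604, 0.231] pointing down, gripper open.
Joint ranges: [-3.01, 3.01], [-1.01, 2.22], [0.06, 2.58], [-1.02, 4.17], [0.09, 2.62], [-3.14, 3.14]. Speed limits (rad/s): [2.57, 2.57, 3.14, 3.14, 3.14, 3.14].

### API

Orientations are given as a unit quaternion [w, x, y, z].
In Python, from plant import * gives the robot as it stands.
- The arm moves only by the tool jog_arm, never from a script. Its argument "targets" is a list of rows, each a list of 3 entries, a list of its own where there are three numbers: the shift along the tool's x, y, z in units of 25 mm (1.0 is 25 mm), then the turn, a rotation vector about the tool's x, y, z in units of 8 degrees (1.0 is 8 degrees), then the opening in per cent of the stroke, from 0 (shut) to 100 (fully open). A call has 1 to 8 rows; each row is the pose to reach, as a shift and turn from the pose commanded when the call began, along the tool's axes at that moment; what a row does not reach only later rows make up. A row lasts 1/8 s, in which the tool goes at most 62.5 mm and 10.7 degrees, less where a joint would pass 70% of its speed; a pose out of reach is approached as far as the arm can. A call with a gripper value outside its range is refused whole. The fingers move at their own pace and stop on an object; the grip force is fixed at half the most. Time passes only in rows, so rows that repeat a pose let the fingers close. It gives the time, the measured TCP pose, the force, the opening and the grip force at its end, in the units of the state.
- state(): the state, without advancing time (a new reading comes with each control period).
- grab_frame(name): name is "scene" or "top" or "wrist"; returns (picture, depth): 480x640x3 uint8, red, green, blue; 480x640 float32, m along the optical axis (not along the pixel's ray), 0 where there is no reading.
- camera_params(name): a dict with "fovy" (degrees; the focal length in pixels is half the picture's height over the tangent of half this angle, whatever the lens; pixels are square), "cx", "cy" (the principal point, pixels), "rvec" (rotation vector, rad) and "tvec" (3), from world to camera coordinates, as OpenCV has them; the wrist camera has in their place "hand_eye" (4x4, takes a point from camera to tool coordinates, whose origin is the TCP and whose axes are the flange's). Camera axes: x right, y down, z forward; pixel columns grow to the right and rows downward; lengths in m; the calibration is good to about 2 mm. A picture is of the moment at which its call begins: read the wrist's pose just before it. camera_params takes no time and is no camera call.
- job_done(): hands the job in; it is judged then, once.
The state is a dict: "time": time; "joint_pos": joint angles; "joint_vel": joint speeds; "joint_efforts": joint torques, N m; "tool_pos": TCP position; "tool_rot": TCP orientation; "contact_force": force on the tool from outside, world axes, zero at the start; "ft_torque": the same for the moment, N m; "gripper_width": opening from 0.0 (shut) to 1.0 (fully open); "grasp_force": force on a finger pad.
Only numpy, scipy, OpenCV 4.12 (cv2) and the standard library are available. Lean on these libraries where they do the work, as an engineer would, in place of code of your own. Each camera call takes 0.05 s, during which the arm holds its last target. There are 200 camera calls.

### The job

The three instruments on the repair bench are standing on one another's trays. Put each one back on the tray that holds its own bezel (round, square or oblong), upright and centred on the blue mat, parking one on the mat of the spare tray on the way so that the spare tray ends up empty again. Never set an instrument down on the bench itself, and leave the pliers, the canister and the white housing where they are.

Things in the scene. Friction and masses are not known exactly. Their poses are not given: they have to be found in the camera images.
- gauge_round: Round gauge without its bezel: aluminium can, 52 mm diameter, 50 mm tall, black dial on top with orange marks and needle. About 0.16 kg. Origin: centre of the underside; z up. Stands on a tray mat at the start, not its own.
- meter_square: Square meter without its bezel: black block 48 x 48 mm, 50 mm tall, white dial on top. About 0.15 kg. Origin: centre of the underside; x and y along its sides, z up. Stands on a tray mat at the start, not its own.
- meter_oblong: Oblong meter without its bezel: grey block, 34 mm along x, 80 mm along y, 50 mm tall, with a white scale strip on top. About 0.15 kg. Origin: centre of the underside; z up. Stands on a tray mat at the start, not its own.
- tray_round: Fixed amber board, 180 x 110 x 8 mm, with a blue rubber mat, 86 x 86 x 2 mm, near one end. Origin: mat centre, at the board's underside (mat top at z = 10 mm). Board spans x = -50 to +130 mm, y = +-55 mm. Steel bezel 8 mm high fixed on it, centred at x = +88 mm: a round ring, 66 mm outside. The round gauge's own tray.
- tray_square: Fixed amber board, 180 x 110 x 8 mm, with a blue rubber mat, 86 x 86 x 2 mm, near one end. Origin: mat centre, at the board's underside (mat top at z = 10 mm). Board spans x = -50 to +130 mm, y = +-55 mm. Steel bezel 8 mm high fixed on it, centred at x = +88 mm: a square frame, 62 x 62 mm outside. The square meter's own tray.
- tray_oblong: Fixed amber board, 180 x 110 x 8 mm, with a blue rubber mat, 86 x 86 x 2 mm, near one end. Origin: mat centre, at the board's underside (mat top at z = 10 mm). Board spans x = -50 to +130 mm, y = +-55 mm. Steel bezel 8 mm high fixed on it, centred at x = +88 mm: an oblong frame, 46 mm along x by 94 mm along y outside. The oblong meter's own tray.
- tray_spare: Fixed amber board, 180 x 110 x 8 mm, with a blue rubber mat, 86 x 86 x 2 mm, near one end. Origin: mat centre, at the board's underside (mat top at z = 10 mm). Board spans x = -50 to +130 mm, y = +-55 mm. No bezel on it: the spare tray, empty at the start.
- housing: Bystander, loose: open white round instrument housing, 100 mm diameter, 70 mm tall, beyond the trays. Origin: centre of the underside.
- canister: Bystander, loose: small aluminium canister with black cap, 35 mm diameter, 52 mm tall, beyond the trays. Origin: centre of the underside.
- pliers: Bystander, loose: flat pliers with red handles lying on the bench beyond the trays, 150 mm long along x, about 45 mm wide, 12 mm high. Origin: near the middle, at the underside.
Not all that is in view belongs to the job. What is shaped like the tray_round but pink, purple or turquoise is not meant.

How it is judged:
By the outcome, as a careful person would: the job done as asked, in the order asked, and still so for the second after the job is handed in, with the robot touching nothing.
It also fails if it takes over 104 s, if anything falls off the work surface, if the arm or the gripper's body presses on something with over 40 N, if the wrist force passes 120 N, or if a joint passes its speed limit or range.

## Working session

There is one attempt and no reset: what is moved stays moved. The work goes in short steps, Python scripts to look and compute and a tool call to move; the robot and the scene stay as the last step left them, time stands still between calls to the robot, and variables do not carry over. Pictures are saved under pics/ and viewed, at most 14 in all, crops included, and the job is handed in when it is done.

Besides the shell and the picture viewer there is one more tool, called after "Call:" as name([rows], argument=value, ...), one row to a line, values as JSON. jog_arm: Moves the arm, as the interface text tells. Its arguments: {"type":"object","properties":{"targets":{"type":"array"}},"required":["targets"]}

```bash
mkdir -p pics; ls; python3 - <<'E'
from plant import *
import cv2,numpy as np
for n in ["top","scene"]:
    p,d=grab_frame(n); cv2.imwrite(f"pics/{n}0.png",p[:,:,::-1]); np.savez(f"{n}0.npz",p=p,d=d)
    print(n,camera_params(n), (d>0).mean())
print(camera_params("wrist")); print(state())
E
```

```text
pics
top {'fovy': 43.375064728886485, 'cx': 320.9376889219105, 'cy': 239.82963598913383, 'rvec': array([ 2.11266926, -2.13464641,  0.1743343 ]), 'tvec': array([0.12274032, 0.51688945, 1.58355133])} 0.9961881510416667
scene {'fovy': 45.5938914597644, 'cx': 317.8794661589702, 'cy': 237.77079520735543, 'rvec': array([ 1.70775564,  2.08534415, -0.64196554]), 'tvec': array([ 0.00165424, -0.43376688,  1.55939638])} 0.99626953125
{'fovy': 69.71400769454989, 'cx': 322.8497688494779, 'cy': 240.44213024091758, 'hand_eye': array([[ 2.90081566e-04, -9.66064639e-01, -2.58300271e-01,
         6.51575115e-02],
       [ 9.99999938e-01,  3.31979965e-04, -1.18592816e-04,
         9.04472215e-04],
       [ 2.00318841e-04, -2.58300221e-01,  9.66064675e-01,
        -1.43275746e-01],
       [ 0.00000000e+00,  0.00000000e+00,  0.00000000e+00,
         1.00000000e+00]])}
{'time': 0.1, 'joint_pos': array([ 1.18999389e+00,  5.32846652e-02,  1.61416240e+00, -1.43471575e-05,
        1.47603440e+00, -1.19003136e-01]), 'joint_vel': array([-0.00068644, -0.00102202, -0.00403742, -0.00087996,  0.00089231,
        0.00023934]), 'joint_efforts': array([-3.34794195e-04, -3.94906712e+01, -3.71361709e+01, -8.81671644e-05,
        3.94283808e-03, -8.54761595e-06]), 'tool_pos': array([0.16155168, 0.60316382, 0.2301864 ]), 'tool_rot': array([-2.26641577e-04,  1.30525411e-01,  9.91444514e-01, -9.16834147e-04]), 'contact_force': array([-0.55207199, -0.39240108, -0.33215059]), 'ft_torque': array([ 0.00868882, -0.0266046 ,  0.01967901]), 'grasp_force': 0.0, 'gripper_width': 0.9974129904931072}
```

View pics/top0.png

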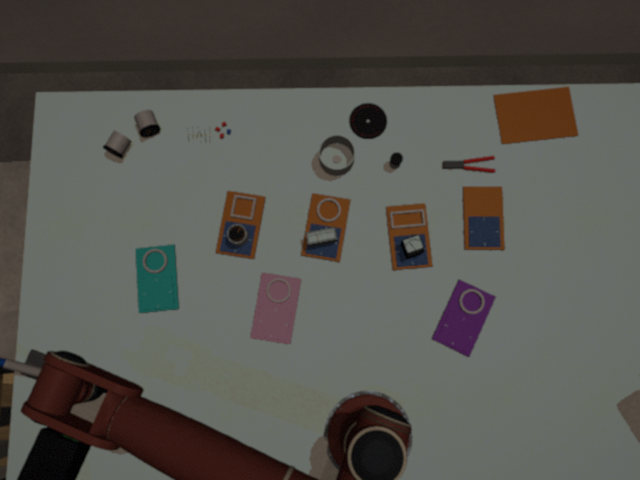

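View pics/scene0.png

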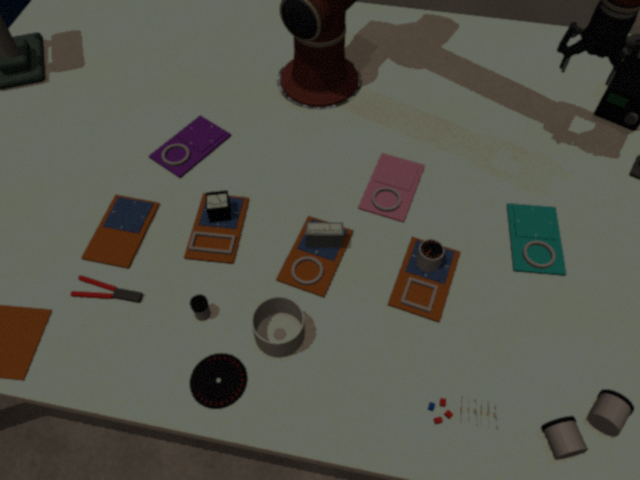

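Top view: there are four amber boards with mats.
- Left (240,225): square bezel, holds the round gauge at (236,234).
- Middle (326,228): round bezel, holds the oblong meter at (321,237).
- Right (409,237): oblong bezel, holds the square meter at (412,247).
- Far right (484,218): spare tray, no bezel and empty.

The teal, pink and purple boards and the plain orange sheet at (535,115) are decoys. The plan is square→spare, oblong→oblong tray, round→round tray, square→square tray.

```bash
cat > h.py <<'E'
import numpy as np, cv2
from scipy.spatial.transform import Rotation as R
from plant import *
def cam(n, s=None):
    """camera-to-world rotation, centre, f, cx, cy"""
    c=camera_params(n); f=240/np.tan(np.radians(c['fovy']/2))
    if n=='wrist':
        H=np.array(c['hand_eye']); q=s['tool_rot']; Rt=R.from_quat(np.r_[q[1:],q[0]]).as_matrix()
        return Rt@H[:3,:3], s['tool_pos']+Rt@H[:3,3], f,c['cx'],c['cy']
    Rw=R.from_rotvec(c['rvec']).as_matrix()
    return Rw.T, -Rw.T@c['tvec'], f,c['cx'],c['cy']
def rays(C,uv):
    uv=np.atleast_2d(uv); Rc,o,f,cx,cy=C
    return np.c_[(uv[:,0]-cx)/f,(uv[:,1]-cy)/f,np.ones(len(uv))]@Rc.T
def plane(C,uv,z):
    d=rays(C,uv); return C[1]+d*((z-C[1][2])/d[:,2])[:,None]
def cloud(C,d):
    v,u=np.mgrid[:480,:640]; 
    return (C[1]+rays(C,np.c_[u.ravel(),v.ravel()])*d.reshape(-1,1)).reshape(480,640,3)
def rect(xy):
    """min-area rectangle: centre, (long,short), angle of long side in deg"""
    (c,(w,h),a)=cv2.minAreaRect((np.asarray(xy)[:,:2]*1000).astype(np.float32))
    if w<h: w,h,a=h,w,a+90
    return np.round(c,1),np.round((w,h),1),round((a+90)%180-90,1)
E
python3 - <<'E'
from h import *
D=np.load('top0.npz'); p,d=D['p'],D['d']; C=cam('top'); X=cloud(C,d)
hsv=cv2.cvtColor(p,cv2.COLOR_RGB2HSV)
m=(((hsv[...,0]<20)|((hsv[...,0]>100)&(hsv[...,0]<125)))&(hsv[...,1]>110)).astype(np.uint8)
print([list(hsv[v,u]) for u,v in [(484,235),(484,200),(250,222),(150,280)]])
for name,(u0,u1,v0,v1) in dict(square=(205,275,180,270),round=(292,360,185,270),oblong=(375,440,195,278),spare=(455,515,178,258)).items():
    k=np.zeros_like(m); k[v0:v1,u0:u1]=m[v0:v1,u0:u1]
    n,l,st,_=cv2.connectedComponentsWithStats(k); k=np.uint8(l==1+np.argmax(st[1:,4]))
    c=cv2.findContours(k,0,2)[0]; c=max(c,key=len)[:,0]
    print('board',name,rect(plane(C,c,.008)))
    W=X[v0:v1,u0:u1]; t=(W[...,2]>.048)&(W[...,2]<.075)
    if t.sum()>20:
        vv,uu=np.nonzero(t); print('  top',t.sum(),W[t][:,2].mean(), rect(plane(C,np.c_[uu+u0,vv+v0],.06)))
for n,(u,v) in dict(housing=(337,157),canister=(396,160),pliers=(470,164)).items(): print(n,plane(C,[[u,v]],.05))
z=X[300:310,560:600,2]; print('bench z',np.median(z))
E
python3 -c "
import cv2;i=cv2.imread('pics/top0.png')[180:280,200:520];cv2.imwrite('pics/crop0.png',cv2.resize(i,(800,250),interpolation=cv2.INTER_CUBIC))"
```

```text
[[np.uint8(110), np.uint8(111), np.uint8(60)], [np.uint8(13), np.uint8(193), np.uint8(98)], [np.uint8(13), np.uint8(197), np.uint8(97)], [np.uint8(87), np.uint8(180), np.uint8(85)]]
board square (array([571.8, 342. ]), array([177.4, 107.4]), -9.8)
  top 297 0.060221280662273516 (array([535.7, 345.4]), array([52.2, 48.5]), 0.7)
board round (array([561.3, 105.4]), array([177.5, 107.5]), -10.4)
  top 392 0.06039360932696028 (array([527.8, 118.1]), array([79.8, 35.9]), -80.2)
board oblong (array([ 532.9, -124.7]), array([177.7, 108.1]), 4.4)
  top 339 0.06030405149496108 (array([ 498.7, -126.8]), array([50.5, 49.1]), -71.3)
board spare (array([ 582.2, -332.3]), array([176.5, 108.1]), -1.2)
housing [[0.74929479 0.07085397 0.05      ]]
canister [[ 0.73850478 -0.0915271   0.05      ]]
pliers [[ 0.72436291 -0.29412865  0.05      ]]
bench z 0.00045794077849270476
```

View pics/crop0.png

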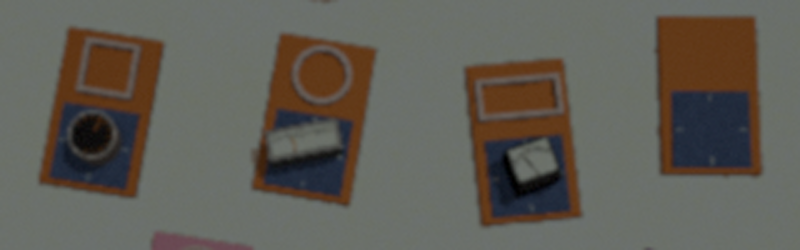

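The crop shows the amber boards as I read them: square bezel at left, round in the middle, oblong at right, and the spare with no bezel. Pictures of the other instruments agree with that layout.

```bash
cat >> h.py <<'E'
def go(x,y,z,yang=None,s=None):
    """print shift/turn units to bring TCP to x,y,z (mm), tool y at world angle yang (deg, mod 180)"""
    s=s or state(); q=s['tool_rot']; Rt=R.from_quat(np.r_[q[1:],q[0]]).as_matrix()
    v=Rt.T@(np.array([x,y,z])/1000-s['tool_pos'])/.025
    a=np.degrees(np.arctan2(Rt[1,1],Rt[0,1])); t=0
    if yang is not None: t=-((yang-a+90)%180-90)
    tilt=R.from_matrix(Rt).as_matrix()[:,2]
    j=np.degrees(s['joint_pos'])
    print('shift',v.round(2),'turn z',round(t/8,2),'yang now',round(a,1),'tcp',(s['tool_pos']*1000).round(1),'toolz',tilt.round(4),'j1 j6',j[[0,5]].round(0),'t',s['time'])
E
python3 -c "
from h import *
go(499,-127,165,18.7)"
```

```text
shift [-20.6  -24.71   2.65] turn z 7.04 yang now 75.0 tcp [161.6 603.2 230.2] toolz [-7.0e-04 -1.8e-03 -1.0e+00] j1 j6 [68. -7.] t 0.1
```

Call:
jog_arm([
  [[-20.6,-24.7,0.6],[0,0,7.04],100],
  [[-20.6,-24.7,0.6],[0,0,7.04],100],
  [[-20.6,-24.7,0.6],[0,0,7.04],100],
  [[-20.6,-24.7,0.6],[0,0,7.04],100],
  [[-20.6,-24.7,0.6],[0,0,7.04],100],
  [[-20.6,-24.7,0.6],[0,0,7.04],100],
  [[-20.6,-24.7,0.6],[0,0,7.04],100],
  [[-20.6,-24.7,0.6],[0,0,7.04],100],
])

```text
time: 1.1
tool_pos: [0.3719, 0.1481, 0.2217]
tool_rot: [0.0, 0.583, 0.813, 0.0]
contact_force: [1.1, 1.0, 0.4]
gripper_width: 1.003
grasp_force: 0.0
```

```bash
python3 -c "
from h import *
go(499,-127,165,18.7)"
```

```text
shift [-12.05   1.29   2.27] turn z 0.0 yang now 18.7 tcp [371.9 148.1 221.7] toolz [ 6.e-04  2.e-04 -1.e+00] j1 j6 [11. -8.] t 1.1
```

Call:
jog_arm([
  [[-12.05,1.3,2.27],[0,0,0],100],
  [[-12.05,1.3,2.27],[0,0,0],100],
  [[-12.05,1.3,2.27],[0,0,0],100],
  [[-12.05,1.3,2.27],[0,0,0],100],
  [[-12.05,1.3,2.27],[0,0,0],100],
  [[-12.05,1.3,2.27],[0,0,0],100],
  [[-12.05,1.3,2.27],[0,0,0],100],
  [[-12.05,1.3,2.27],[0,0,0],100],
])

```text
time: 2.1
tool_pos: [0.4987, -0.124, 0.1655]
tool_rot: [0.0, 0.582, 0.813, 0.0]
contact_force: [-0.2, 0.2, 0.1]
gripper_width: 1.001
grasp_force: 0.0
```

```bash
cat >> h.py <<'E'
def look(tag):
    s=state(); p,d=grab_frame('wrist'); cv2.imwrite(f'pics/{tag}.png',p[:,:,::-1])
    C=cam('wrist',s); X=cloud(C,d); hsv=cv2.cvtColor(p,cv2.COLOR_RGB2HSV)
    t=np.uint8((X[...,2]>.050)&(X[...,2]<.07)&(d>0)); t=cv2.morphologyEx(t,cv2.MORPH_OPEN,np.ones((5,5)))
    for k,z,nm in [(t,.06,'top'),(np.uint8((hsv[...,0]<20)&(hsv[...,1]>110)|(hsv[...,0]>100)&(hsv[...,0]<125)&(hsv[...,1]>90)),.008,'board'),(np.uint8((hsv[...,0]>100)&(hsv[...,0]<125)&(hsv[...,1]>90)),.010,'mat')]:
        for c in cv2.findContours(k,0,2)[0]:
            if cv2.contourArea(c)<3000: continue
            b=cv2.boundingRect(c); print(nm,rect(plane(C,c[:,0],z)),'px',b,'meanz',round(float(np.median(X[...,2][cv2.drawContours(k*0,[c],-1,1,-1)>0])),4))
    return s,p,d,C,X
E
python3 -c "
from h import *
go(499,-127,165,18.7)
look('w1')"
```

```text
shift [-0.12 -0.03  0.02] turn z 0.01 yang now 18.8 tcp [ 498.7 -124.   165.5] toolz [ 4.e-04 -0.e+00 -1.e+00] j1 j6 [-22. -41.] t 2.1
top (array([ 496. , -127.9]), array([48.9, 47.9]), -71.2) px (285, 211, 65, 64) meanz 0.0612
board (array([ 530.7, -124.3]), array([178.8, 109.6]), 4.3) px (248, 151, 222, 161) meanz 0.0099
board (array([584.9,  54.2]), array([163.7,  68. ]), 18.8) px (397, 0, 216, 97) meanz 0.0087
mat (array([ 490.9, -127.7]), array([84.1, 83.8]), -85.7) px (258, 168, 113, 98) meanz 0.0108
```

View pics/w1.png

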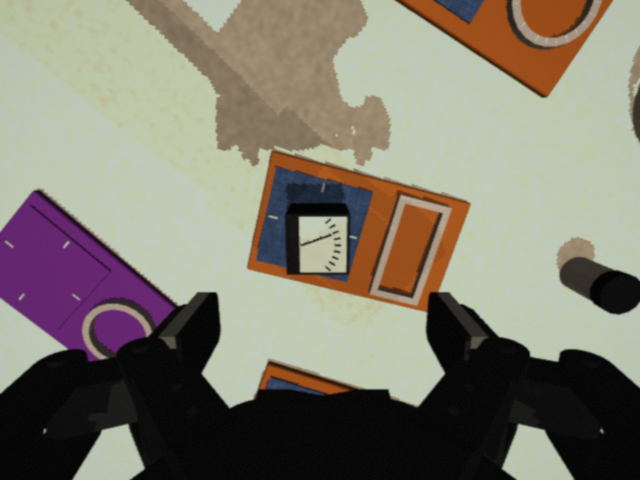

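Wrist view: the square meter's top is centred at px (318,243) on the blue mat of the oblong tray. Its bezel is at (410,248) and the canister is well clear at (610,285).

```bash
python3 -c "
from h import *
go(496,-127.9,14,18.8)"
```

```text
shift [-0.11 -0.16  6.07] turn z -0.0 yang now 18.8 tcp [ 498.8 -123.9  165.6] toolz [ 8.e-04 -2.e-04 -1.e+00] j1 j6 [-22. -41.] t 2.15
```

Call:
jog_arm([
  [[-0.11,-0.16,2],[0,0,0],100],
  [[-0.11,-0.16,3.8],[0,0,0],100],
  [[-0.11,-0.16,5.2],[0,0,0],100],
  [[-0.11,-0.16,6.06],[0,0,0],100],
  [[-0.11,-0.16,6.06],[0,0,0],100],
])

```text
time: 2.78
tool_pos: [0.4945, -0.1274, 0.0123]
tool_rot: [-0.002, 0.582, 0.813, -0.0]
contact_force: [-0.3, -0.7, 0.4]
gripper_width: 1.001
grasp_force: 0.0
```

Call:
jog_arm([
  [[0,0,0],[0,0,0],40],
  [[0,0,0],[0,0,0],40],
  [[0,0,0],[0,0,0],40],
  [[0,0,0],[0,0,0],40],
  [[0,0,0],[0,0,0],40],
])

```text
time: 3.4
tool_pos: [0.4975, -0.1294, 0.0156]
tool_rot: [0.001, 0.583, 0.812, 0.0]
contact_force: [0.3, 1.0, 6.6]
gripper_width: 0.553
grasp_force: 62.4
```

Call:
jog_arm([
  [[0,0,-1],[0,0,0],40],
  [[0,0,-2],[0,0,0],40],
  [[0,0,-3],[0,0,0],40],
  [[0,0,-3],[0,0,0],40],
])

```text
time: 3.9
tool_pos: [0.4975, -0.1295, 0.0908]
tool_rot: [0.002, 0.583, 0.812, 0.001]
contact_force: [0.2, -0.2, -2.3]
gripper_width: 0.555
grasp_force: 62.1
```

```bash
python3 -c "
from h import *
go(540.5,-331.5,90,-1.2);print(state()['grasp_force'],state()['contact_force'])"
```

```text
shift [-8.2  -0.96  0.05] turn z 2.48 yang now 18.7 tcp [ 497.5 -129.5   90.8] toolz [ 0.0043 -0.0018 -1.    ] j1 j6 [-23. -42.] t 3.9
62.109482288360596 [ 0.22683741 -0.17788366 -2.2850626 ]
```

Call:
jog_arm([
  [[-1.5,-0.2,0],[0,0,0.5],40],
  [[-3.5,-0.4,0],[0,0,1.1],40],
  [[-5.5,-0.65,0],[0,0,1.7],40],
  [[-7.2,-0.85,0],[0,0,2.2],40],
  [[-8.2,-0.96,0],[0,0,2.48],40],
  [[-8.2,-0.96,0],[0,0,2.48],40],
  [[-8.2,-0.96,0],[0,0,2.48],40],
])

```text
time: 4.78
tool_pos: [0.5381, -0.3296, 0.087]
tool_rot: [-0.002, 0.714, 0.7, -0.0]
contact_force: [0.3, -0.6, -1.5]
gripper_width: 0.55
grasp_force: 62.1
```

```bash
python3 -c "
from h import *
look('w2')
go(540.5,-331.5,16,-1.2)"
```

```text
board (array([ 541.2, -316. ]), array([85.1, 52.3]), -1.3) px (262, 191, 132, 78) meanz 0.0107
board (array([ 732.7, -328.2]), array([89.8, 52.1]), -89.9) px (566, 175, 74, 131) meanz 0.0107
board (array([ 580.6, -332.6]), array([178.8, 109.7]), -1.4) px (250, 170, 281, 158) meanz 0.0087
mat (array([ 541.2, -315.5]), array([84.3, 51.9]), -1.3) px (262, 191, 132, 78) meanz 0.0107
shift [-0.09  0.1   2.85] turn z 0.01 yang now -1.1 tcp [ 538.2 -329.4   87.4] toolz [-0.0018  0.0017 -1.    ] j1 j6 [-38. -37.] t 4.825
```

View pics/w2.png

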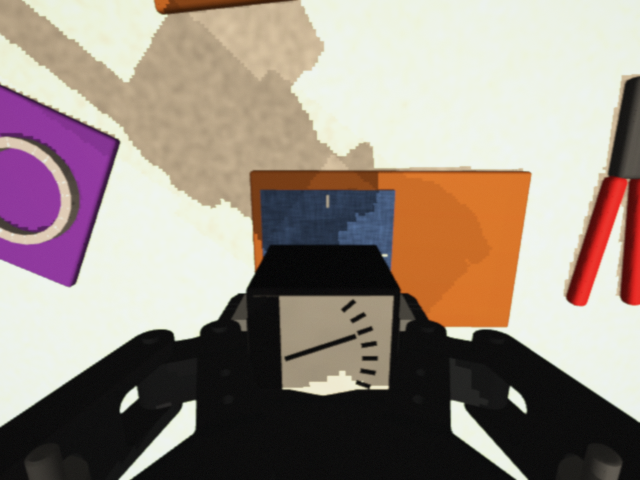

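The square meter is held level at px (330,320) over the spare mat, and the pliers at (620,200) are clear.

Call:
jog_arm([
  [[-0.15,0.1,0.9],[0,0,0],40],
  [[-0.15,0.1,1.7],[0,0,0],40],
  [[-0.15,0.1,2.3],[0,0,0],40],
  [[-0.15,0.1,2.7],[0,0,0],40],
  [[-0.15,0.1,2.7],[0,0,0],40],
  [[-0.15,0.1,2.7],[0,0,0],40],
])

```text
time: 5.58
tool_pos: [0.5419, -0.335, 0.022]
tool_rot: [0.001, 0.714, 0.7, 0.0]
contact_force: [0.7, -1.2, -0.5]
gripper_width: 0.552
grasp_force: 62.2
```

Call:
jog_arm([
  [[0,0,0.12],[0,0,0],40],
  [[0,0,0.22],[0,0,0],40],
  [[0,0,0.22],[0,0,0],40],
  [[0,0,0.22],[0,0,0],40],
])

```text
time: 6.08
tool_pos: [0.5414, -0.3345, 0.0158]
tool_rot: [-0.0, 0.714, 0.7, 0.0]
contact_force: [0.4, 0.1, -1.7]
gripper_width: 0.559
grasp_force: 62.3
```

Call:
jog_arm([
  [[0,0,0.04],[0,0,0],40],
  [[0,0,0.04],[0,0,0],40],
  [[0,0,0.04],[0,0,0],40],
])

```text
time: 6.45
tool_pos: [0.5415, -0.3347, 0.0157]
tool_rot: [0.0, 0.714, 0.7, -0.0]
contact_force: [-2.7, 3.0, 6.1]
gripper_width: 0.558
grasp_force: 62.7
```

Call:
jog_arm([
  [[0,0,0],[0,0,0],100],
  [[0,0,0],[0,0,0],100],
  [[0,0,0],[0,0,0],100],
  [[0,0,0],[0,0,0],100],
  [[0,0,-2],[0,0,0],100],
  [[0,0,-4],[0,0,0],100],
  [[0,0,-6],[0,0,0],100],
  [[0,0,-6],[0,0,0],100],
])

```text
time: 7.45
tool_pos: [0.5441, -0.3367, 0.1714]
tool_rot: [0.006, 0.714, 0.7, 0.001]
contact_force: [0.5, -0.1, 0.3]
gripper_width: 1.0
grasp_force: 0.0
```

```bash
python3 -c "
from h import *
look('w3')
go(525,117,165,9.8)"
```

```text
top (array([ 541.6, -333.1]), array([49.3, 47.9]), 88.8) px (286, 200, 64, 64) meanz 0.0612
board (array([ 828. , -459.7]), array([144. ,  65.7]), -77.4) px (573, 269, 67, 120) meanz 0.0037
board (array([ 580.2, -332.5]), array([178.3, 108.7]), -1.1) px (260, 155, 206, 119) meanz 0.0093
board (array([ 533.3, -174.6]), array([178.9,  27.6]), -1.0) px (187, 0, 231, 41) meanz 0.0089
mat (array([ 540.3, -331.4]), array([83.5, 83.3]), -1.3) px (269, 170, 96, 92) meanz 0.0107
shift [18.09 -1.07  0.05] turn z -1.37 yang now -1.2 tcp [ 542.7 -335.6  167.9] toolz [ 0.0045 -0.0036 -1.    ] j1 j6 [-38. -37.] t 7.5
```

Call:
jog_arm([
  [[18.1,-1.1,0],[0,0,-1.37],100],
  [[18.1,-1.1,0],[0,0,-1.37],100],
  [[18.1,-1.1,0],[0,0,-1.37],100],
  [[18.1,-1.1,0],[0,0,-1.37],100],
  [[18.1,-1.1,0],[0,0,-1.37],100],
  [[18.1,-1.1,0],[0,0,-1.37],100],
  [[18.1,-1.1,0],[0,0,-1.37],100],
  [[18.1,-1.1,0],[0,0,-1.37],100],
])

```text
time: 8.5
tool_pos: [0.5212, 0.1213, 0.1625]
tool_rot: [-0.001, 0.642, 0.766, -0.001]
contact_force: [0.4, -0.7, -0.7]
gripper_width: 1.002
grasp_force: 0.0
```

Call:
jog_arm([
  [[0,0,0],[0,0,0],100],
  [[0,0,0],[0,0,0],100],
  [[0,0,0],[0,0,0],100],
])

```text
time: 8.88
tool_pos: [0.5232, 0.1169, 0.1645]
tool_rot: [-0.0, 0.645, 0.764, -0.0]
contact_force: [-0.4, -0.3, 0.5]
gripper_width: 0.999
grasp_force: 0.0
```

```bash
python3 -c "
from h import *
look('w4')
go(525,117,14,9.8)"
```

```text
top (array([525.3, 118.3]), array([80.7, 33.9]), -79.6) px (302, 184, 47, 106) meanz 0.0611
board (array([560.6, 105.9]), array([181.2, 109.5]), -10.4) px (249, 151, 227, 175) meanz 0.0091
board (array([593.2, 285.1]), array([134.4,  41.3]), 9.7) px (362, 0, 178, 61) meanz 0.0086
shift [-0.01  0.07  6.02] turn z -0.02 yang now 9.7 tcp [523.2 117.1 164.6] toolz [-2.e-04 -2.e-04 -1.e+00] j1 j6 [ 5. -5.] t 8.925
```

View pics/w4.png

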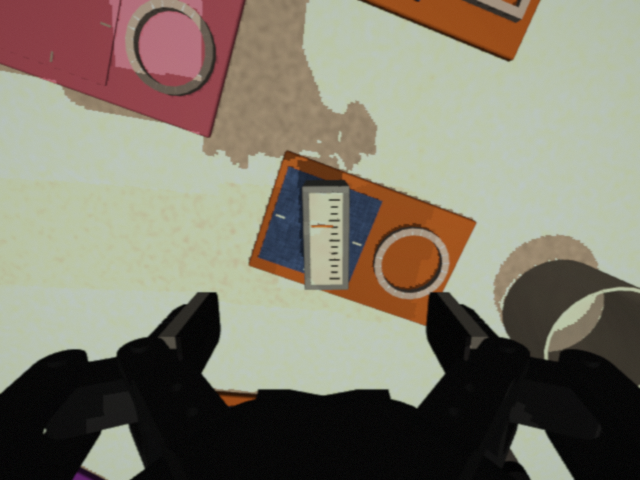

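The oblong meter is at px (326,237) on the round tray. The round bezel is at (410,262) and the housing at (580,320) is clear of the descent.

Call:
jog_arm([
  [[0.03,0.09,2],[0,0,-0.09],100],
  [[0.03,0.09,3.8],[0,0,-0.09],100],
  [[0.03,0.09,5.2],[0,0,-0.09],100],
  [[0.03,0.09,6.0],[0,0,-0.09],100],
  [[0.03,0.09,6.0],[0,0,-0.09],100],
  [[0.03,0.09,6.0],[0,0,-0.09],100],
])

```text
time: 9.68
tool_pos: [0.5262, 0.1192, 0.0159]
tool_rot: [0.001, 0.64, 0.769, 0.001]
contact_force: [1.0, -0.1, 0.6]
gripper_width: 1.0
grasp_force: 0.0
```

Call:
jog_arm([
  [[0,0,0],[0,0,0],20],
  [[0,0,0],[0,0,0],20],
  [[0,0,0],[0,0,0],20],
  [[0,0,0],[0,0,0],20],
  [[0,0,0],[0,0,0],20],
  [[0,0,0],[0,0,0],20],
])

```text
time: 10.42
tool_pos: [0.5258, 0.1196, 0.0155]
tool_rot: [0.0, 0.639, 0.769, 0.0]
contact_force: [0.2, 0.9, 5.2]
gripper_width: 0.391
grasp_force: 60.7
```

Call:
jog_arm([
  [[0,0,-1],[0,0,0],20],
  [[0,0,-2],[0,0,0],20],
  [[0,0,-3],[0,0,0],20],
  [[0,0,-3],[0,0,0],20],
  [[0,0,-3],[0,0,0],20],
])

```text
time: 11.05
tool_pos: [0.524, 0.1194, 0.088]
tool_rot: [-0.001, 0.639, 0.769, -0.001]
contact_force: [0.4, 0.3, -2.1]
gripper_width: 0.389
grasp_force: 60.2
```

```bash
python3 -c "
from h import *
go(490.7,-126.3,90,4.3)"
```

```text
shift [-9.42 -3.1  -0.07] turn z 0.78 yang now 10.5 tcp [524.  119.4  88. ] toolz [-2.6e-03 -2.0e-04 -1.0e+00] j1 j6 [ 5. -6.] t 11.05
```

Call:
jog_arm([
  [[-1.5,-0.5,0],[0,0,0.1],20],
  [[-3.5,-1.15,0],[0,0,0.3],20],
  [[-5.5,-1.8,0],[0,0,0.45],20],
  [[-7.5,-2.45,0],[0,0,0.6],20],
  [[-8.9,-2.9,0],[0,0,0.7],20],
  [[-9.42,-3.1,0],[0,0,0.78],20],
  [[-9.42,-3.1,0],[0,0,0.78],20],
  [[-9.42,-3.1,0],[0,0,0.78],20],
])

```text
time: 12.05
tool_pos: [0.4917, -0.125, 0.089]
tool_rot: [-0.001, 0.68, 0.733, 0.0]
contact_force: [-0.3, 0.4, -1.2]
gripper_width: 0.393
grasp_force: 60.1
```

```bash
cat >> h.py <<'E'
def bez(C,p,d,X):
    pass
E
python3 -c "
from h import *
look('w5')
go(490.7,-126.3,22,4.3)"
```

```text
board (array([ 580.8, -122. ]), array([81.1, 32.1]), -85.6) px (426, 195, 58, 115) meanz 0.0087
board (array([ 490.4, -120.7]), array([85.3, 69.9]), 4.4) px (256, 191, 131, 101) meanz 0.0107
board (array([ 530.8, -124.8]), array([178.7, 109.8]), 4.4) px (244, 171, 279, 156) meanz 0.0086
mat (array([ 490.4, -120.1]), array([84.5, 69.3]), 4.4) px (256, 191, 131, 101) meanz 0.0107
shift [-0.05 -0.05  2.69] turn z 0.01 yang now 4.4 tcp [ 491.9 -124.9   89.3] toolz [-6.e-04  7.e-04 -1.e+00] j1 j6 [-23. -27.] t 12.1
```

View pics/w5.png

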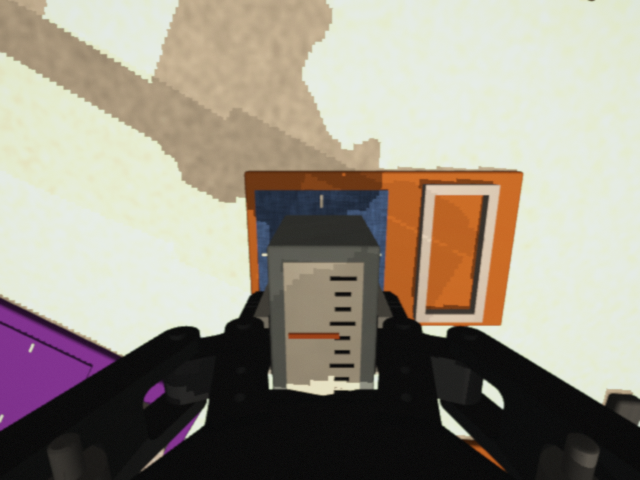

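The oblong meter is held over the oblong tray's mat. Its top runs from row 247 at px (324,247), and the mat at (322,240) and oblong bezel at (457,255) are both visible. It is aligned, so I'm lowering it.

```bash
python3 -c "
from h import *
s=state();C=cam('wrist',s);P=plane(C,[[271,247],[378,247]],s['tool_pos'][2]+.0445)*1000
q=s['tool_rot'];Rt=R.from_quat(np.r_[q[1:],q[0]]).as_matrix()
print(P.round(1),((P/1000-s['tool_pos'])@Rt*1000).round(1))
go(490.9,-127,22,4.4)"
```

```text
[[474.  -88.6 133.8]
 [505.8 -86.2 133.8]] [[ 37.6 -15.1 -44.5]
 [ 37.6  16.8 -44.5]]
shift [-0.08 -0.04  2.69] turn z -0.0 yang now 4.4 tcp [ 491.9 -124.9   89.3] toolz [-6.e-04  7.e-04 -1.e+00] j1 j6 [-23. -27.] t 12.1
```

Call:
jog_arm([
  [[-0.04,-0.06,0.9],[0,0,0],20],
  [[-0.04,-0.06,1.7],[0,0,0],20],
  [[-0.04,-0.06,2.3],[0,0,0],20],
  [[-0.04,-0.06,2.8],[0,0,0],20],
  [[-0.04,-0.06,2.8],[0,0,0],20],
  [[-0.04,-0.06,2.8],[0,0,0],20],
])

```text
time: 12.85
tool_pos: [0.4911, -0.1274, 0.0203]
tool_rot: [0.001, 0.68, 0.733, 0.0]
contact_force: [-0.5, 0.3, -1.2]
gripper_width: 0.393
grasp_force: 60.1
```

Call:
jog_arm([
  [[0.03,-0.02,0.1],[0,0,0],20],
  [[0.03,-0.02,0.19],[0,0,0],20],
  [[0.03,-0.02,0.19],[0,0,0],20],
  [[0.03,-0.02,0.19],[0,0,0],20],
])

```text
time: 13.35
tool_pos: [0.4904, -0.1268, 0.0155]
tool_rot: [0.0, 0.68, 0.733, 0.0]
contact_force: [-0.2, 0.5, 2.2]
gripper_width: 0.392
grasp_force: 60.3
```

Call:
jog_arm([
  [[0,0,0],[0,0,0],100],
  [[0,0,0],[0,0,0],100],
  [[0,0,0],[0,0,0],100],
  [[0,0,0],[0,0,0],100],
  [[0,0,-2],[0,0,0],100],
  [[0,0,-4],[0,0,0],100],
  [[0,0,-6],[0,0,0],100],
  [[0,0,-6],[0,0,0],100],
])

```text
time: 14.35
tool_pos: [0.493, -0.1278, 0.1708]
tool_rot: [0.005, 0.68, 0.733, 0.002]
contact_force: [0.4, 0.1, 0.2]
gripper_width: 1.001
grasp_force: 0.0
```

```bash
python3 -c "
from h import *
look('w6')
go(534,345,165,-10)"
```

```text
top (array([ 490.5, -127.8]), array([80.2, 33.9]), -85.9) px (295, 184, 46, 103) meanz 0.061
board (array([ 561.8, -297.4]), array([140.8,  48. ]), -1.4) px (307, 362, 139, 48) meanz 0.0089
board (array([ 490.7, -127.8]), array([84. , 83.4]), 4.1) px (271, 176, 95, 91) meanz 0.0107
board (array([ 530.2, -124.1]), array([178.3, 109.1]), 4.3) px (261, 160, 206, 119) meanz 0.0089
mat (array([ 490.7, -127.3]), array([83.4, 82.9]), 4.1) px (271, 176, 95, 91) meanz 0.0107
shift [18.71  3.11  0.07] turn z 1.79 yang now 4.3 tcp [ 491.4 -127.2  167.6] toolz [ 0.0048 -0.002  -1.    ] j1 j6 [-23. -27.] t 14.4
```

Call:
jog_arm([
  [[18.7,3.1,0],[0,0,1.79],100],
  [[18.7,3.1,0],[0,0,1.79],100],
  [[18.7,3.1,0],[0,0,1.79],100],
  [[18.7,3.1,0],[0,0,1.79],100],
  [[18.7,3.1,0],[0,0,1.79],100],
  [[18.7,3.1,0],[0,0,1.79],100],
  [[18.7,3.1,0],[0,0,1.79],100],
  [[18.7,3.1,0],[0,0,1.79],100],
])

```text
time: 15.4
tool_pos: [0.5309, 0.3475, 0.1623]
tool_rot: [-0.0, 0.766, 0.643, -0.002]
contact_force: [0.7, -0.4, 0.7]
gripper_width: 0.998
grasp_force: 0.0
```

```bash
python3 -c "
from h import *
go(534,345,165,-10)"
```

```text
shift [-0.08  0.14 -0.11] turn z 0.01 yang now -9.9 tcp [530.9 347.5 162.3] toolz [-0.0034 -0.0016 -1.    ] j1 j6 [26. 36.] t 15.4
```

Call:
jog_arm([
  [[0,0,0],[0,0,0],100],
  [[0,0,0],[0,0,0],100],
  [[0,0,0],[0,0,0],100],
])

```text
time: 15.78
tool_pos: [0.5321, 0.344, 0.1642]
tool_rot: [-0.0, 0.767, 0.642, -0.001]
contact_force: [1.1, 0.4, -0.3]
gripper_width: 0.999
grasp_force: 0.0
```

```bash
python3 -c "
from h import *
look('w7')
go(534,345,14,-10)"
```

```text
top (array([534.1, 346.2]), array([52. , 50.6]), 79.9) px (291, 202, 69, 69) meanz 0.061
board (array([570.2, 343.4]), array([179.1, 108.7]), -10.1) px (262, 155, 211, 122) meanz 0.0097
mat (array([530.6, 350. ]), array([84. , 83.2]), -10.1) px (271, 171, 99, 94) meanz 0.0107
shift [0.05 0.06 6.02] turn z -0.02 yang now -10.1 tcp [532.3 344.  164.6] toolz [-6.e-04 -5.e-04 -1.e+00] j1 j6 [26. 36.] t 15.825
```

View pics/w7.png

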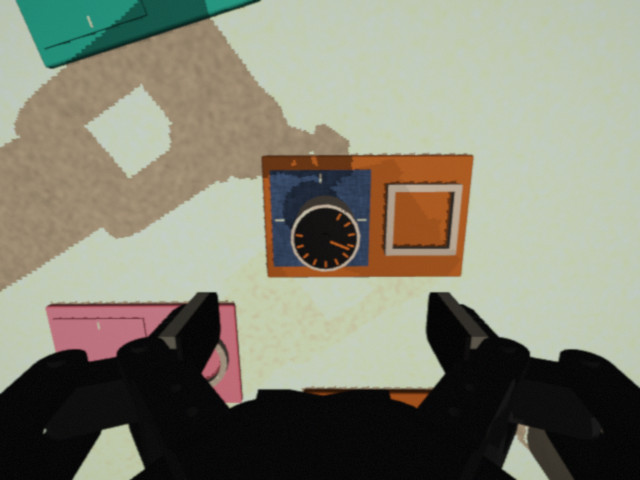

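The round gauge is at px (325,237) on the square tray, whose square bezel is at (424,219). I'm grasping it now.

Call:
jog_arm([
  [[0.1,0.06,2],[0,0,0],100],
  [[0.1,0.06,3.8],[0,0,0],100],
  [[0.1,0.06,5.2],[0,0,0],100],
  [[0.1,0.06,6.0],[0,0,0],100],
  [[0.1,0.06,6.0],[0,0,0],100],
  [[0.1,0.06,6.0],[0,0,0],100],
])

```text
time: 16.58
tool_pos: [0.5357, 0.348, 0.017]
tool_rot: [0.0, 0.766, 0.642, 0.002]
contact_force: [0.1, -0.1, -0.1]
gripper_width: 1.003
grasp_force: 0.0
```

Call:
jog_arm([
  [[0,0,0],[0,0,0],45],
  [[0,0,0],[0,0,0],45],
  [[0,0,0],[0,0,0],45],
  [[0,0,0],[0,0,0],45],
  [[0,0,0],[0,0,0],45],
  [[0,0,0],[0,0,0],45],
])

```text
time: 17.32
tool_pos: [0.5353, 0.3482, 0.0166]
tool_rot: [0.0, 0.766, 0.643, 0.001]
contact_force: [-0.3, 0.2, 5.8]
gripper_width: 0.595
grasp_force: 62.9
```

Call:
jog_arm([
  [[0,0,-1],[0,0,0],45],
  [[0,0,-2],[0,0,0],45],
  [[0,0,-3],[0,0,0],45],
  [[0,0,-3],[0,0,0],45],
  [[0,0,-3],[0,0,0],45],
  [[0,0,-3],[0,0,0],45],
])

```text
time: 18.08
tool_pos: [0.5331, 0.347, 0.0878]
tool_rot: [-0.0, 0.766, 0.643, -0.002]
contact_force: [0.4, -0.7, -1.3]
gripper_width: 0.598
grasp_force: 62.8
```

```bash
python3 -c "
from h import *
go(521.3,113.1,90,-10.4)"
```

```text
shift [-9.3   1.17 -0.07] turn z 0.04 yang now -10.0 tcp [533.1 347.   87.8] toolz [-0.0031 -0.0015 -1.    ] j1 j6 [26. 36.] t 18.075
```

Call:
jog_arm([
  [[-1.5,0.2,0],[0,0,0],45],
  [[-3.5,0.45,0],[0,0,0],45],
  [[-5.5,0.7,0],[0,0,0],45],
  [[-7.5,0.95,0],[0,0,0],45],
  [[-8.8,1.1,0],[0,0,0],45],
  [[-9.21,1.17,0],[0,0,0.04],45],
  [[-9.21,1.17,0],[0,0,0.04],45],
  [[-9.21,1.17,0],[0,0,0.04],45],
])

```text
time: 19.08
tool_pos: [0.5229, 0.1167, 0.0898]
tool_rot: [-0.0, 0.768, 0.641, -0.0]
contact_force: [-0.2, -0.1, -1.7]
gripper_width: 0.598
grasp_force: 62.8
```

```bash
python3 -c "
from h import *
look('w8')
go(521.7,115.3,22,-10.4)"
```

```text
board (array([559.7, 106. ]), array([178.7, 109.7]), -10.5) px (244, 173, 277, 155) meanz 0.0094
mat (array([522.2, 120.2]), array([85.8, 70.5]), -9.7) px (255, 193, 131, 102) meanz 0.0107
shift [-0.07 -0.04  2.71] turn z 0.01 yang now -10.3 tcp [522.9 116.8  89.8] toolz [-2.e-04  3.e-04 -1.e+00] j1 j6 [ 5. 15.] t 19.125
```

View pics/w8.png

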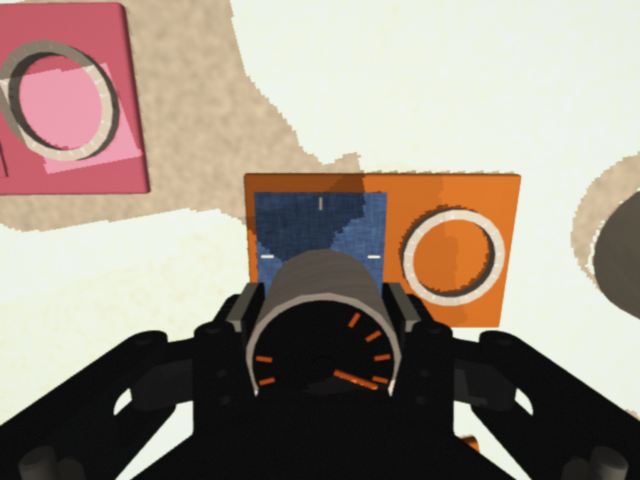

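The round gauge is held over the round tray's mat. Its far rim is at px (324,294) and the bezel at (452,257).

```bash
python3 -c "
from h import *
s=state();C=cam('wrist',s);P=plane(C,[[324,294],[248,365],[399,365]],s['tool_pos'][2]+.0434)
q=s['tool_rot'];Rt=R.from_quat(np.r_[q[1:],q[0]]).as_matrix()
print(((P-s['tool_pos'])@Rt*1000).round(1))
go(520.4+.4,113.3+2,22,-10.4)"
```

```text
[[ 22.    0.5 -43.4]
 [ -3.5 -24.7 -43.4]
 [ -3.4  25.4 -43.4]]
shift [-0.08 -0.07  2.71] turn z 0.01 yang now -10.3 tcp [522.9 116.8  89.8] toolz [-2.e-04  3.e-04 -1.e+00] j1 j6 [ 5. 15.] t 19.125
```

Call:
jog_arm([
  [[-0.04,-0.08,0.9],[0,0,0],45],
  [[-0.04,-0.08,1.7],[0,0,0],45],
  [[-0.04,-0.08,2.3],[0,0,0],45],
  [[-0.04,-0.08,2.75],[0,0,0],45],
  [[-0.04,-0.08,2.75],[0,0,0],45],
  [[-0.04,-0.08,2.75],[0,0,0],45],
])

```text
time: 19.88
tool_pos: [0.5214, 0.1153, 0.0219]
tool_rot: [0.0, 0.768, 0.64, 0.001]
contact_force: [0.3, -0.4, -1.0]
gripper_width: 0.598
grasp_force: 62.8
```

Call:
jog_arm([
  [[0.03,-0.03,0.1],[0,0,0],45],
  [[0.03,-0.03,0.21],[0,0,0],45],
  [[0.03,-0.03,0.21],[0,0,0],45],
  [[0.03,-0.03,0.21],[0,0,0],45],
])

```text
time: 20.38
tool_pos: [0.5207, 0.1161, 0.0166]
tool_rot: [0.0, 0.768, 0.64, 0.0]
contact_force: [-1.0, -0.4, 3.1]
gripper_width: 0.596
grasp_force: 63.0
```

Call:
jog_arm([
  [[0,0,0],[0,0,0],100],
  [[0,0,0],[0,0,0],100],
  [[0,0,0],[0,0,0],100],
  [[0,0,0],[0,0,0],100],
  [[0,0,-2],[0,0,0],100],
  [[0,0,-4],[0,0,0],100],
  [[0,0,-6],[0,0,0],100],
  [[0,0,-6],[0,0,0],100],
])

```text
time: 21.38
tool_pos: [0.5235, 0.1163, 0.1719]
tool_rot: [0.003, 0.768, 0.64, 0.004]
contact_force: [-0.3, -0.3, 0.1]
gripper_width: 1.003
grasp_force: 0.0
```

```bash
python3 -c "
from h import *
look('w9')
go(541.6,-333.1,165,-1.2)"
```

```text
top (array([519.8, 113.6]), array([51.7, 50.8]), 79.6) px (284, 209, 67, 66) meanz 0.061
board (array([559.1, 106.2]), array([178.3, 108.8]), -10.4) px (262, 167, 203, 117) meanz 0.0096
mat (array([519.9, 113.1]), array([83.8, 83.5]), 79.4) px (270, 182, 96, 91) meanz 0.0107
shift [-17.54   4.01   0.15] turn z -1.14 yang now -10.4 tcp [521.7 116.2 168.7] toolz [ 5.3e-03  4.0e-04 -1.0e+00] j1 j6 [ 5. 15.] t 21.425
```

Call:
jog_arm([
  [[-17.5,4.0,0],[0,0,-1.14],100],
  [[-17.5,4.0,0],[0,0,-1.14],100],
  [[-17.5,4.0,0],[0,0,-1.14],100],
  [[-17.5,4.0,0],[0,0,-1.14],100],
  [[-17.5,4.0,0],[0,0,-1.14],100],
  [[-17.5,4.0,0],[0,0,-1.14],100],
  [[-17.5,4.0,0],[0,0,-1.14],100],
  [[-17.5,4.0,0],[0,0,-1.14],100],
])

```text
time: 22.42
tool_pos: [0.5384, -0.3351, 0.1634]
tool_rot: [-0.002, 0.716, 0.698, -0.0]
contact_force: [0.6, -0.7, -0.8]
gripper_width: 0.998
grasp_force: 0.0
```

Call:
jog_arm([
  [[0,0,0],[0,0,0],100],
  [[0,0,0],[0,0,0],100],
  [[0,0,0],[0,0,0],100],
])

```text
time: 22.8
tool_pos: [0.5401, -0.3306, 0.1658]
tool_rot: [-0.0, 0.714, 0.7, 0.0]
contact_force: [0.3, 0.4, -0.2]
gripper_width: 1.002
grasp_force: 0.0
```

```bash
python3 -c "
from h import *
look('w10')
go(541.6,-333.1,15,-1.2)"
```

```text
top (array([ 541.6, -332.6]), array([48.9, 47.9]), 88.9) px (293, 210, 65, 64) meanz 0.0612
board (array([ 821.2, -451.8]), array([124.5,  52. ]), -77.8) px (585, 281, 55, 108) meanz 0.0037
board (array([ 580.7, -332.5]), array([178.6, 109.5]), -1.5) px (267, 163, 208, 121) meanz 0.0093
board (array([ 533.5, -172. ]), array([179.9,  33.7]), -1.1) px (192, 0, 236, 50) meanz 0.0089
mat (array([ 540.8, -331.8]), array([84.2, 83.7]), -1.1) px (275, 179, 98, 93) meanz 0.0107
shift [-0.09  0.06  6.04] turn z 0.01 yang now -1.1 tcp [ 540.1 -330.9  166. ] toolz [-0.e+00  2.e-04 -1.e+00] j1 j6 [-38. -37.] t 22.85
```

Call:
jog_arm([
  [[-0.07,0.06,2],[0,0,0],100],
  [[-0.07,0.06,3.8],[0,0,0],100],
  [[-0.07,0.06,5.2],[0,0,0],100],
  [[-0.07,0.06,6.04],[0,0,0],100],
  [[-0.07,0.06,6.04],[0,0,0],100],
  [[-0.07,0.06,6.04],[0,0,0],100],
])

```text
time: 23.6
tool_pos: [0.5426, -0.3348, 0.0169]
tool_rot: [0.002, 0.715, 0.7, 0.0]
contact_force: [-0.2, -0.0, 0.6]
gripper_width: 0.996
grasp_force: 0.0
```

Call:
jog_arm([
  [[0,0,0],[0,0,0],40],
  [[0,0,0],[0,0,0],40],
  [[0,0,0],[0,0,0],40],
  [[0,0,0],[0,0,0],40],
  [[0,0,0],[0,0,0],40],
  [[0,0,0],[0,0,0],40],
])

```text
time: 24.35
tool_pos: [0.5422, -0.3348, 0.0164]
tool_rot: [0.001, 0.715, 0.699, 0.0]
contact_force: [0.1, 0.3, 5.2]
gripper_width: 0.556
grasp_force: 62.5
```

Call:
jog_arm([
  [[0,0,-1],[0,0,0],40],
  [[0,0,-2.5],[0,0,0],40],
  [[0,0,-4],[0,0,0],40],
  [[0,0,-5],[0,0,0],40],
  [[0,0,-5],[0,0,0],40],
  [[0,0,-5],[0,0,0],40],
])

```text
time: 25.1
tool_pos: [0.5404, -0.3334, 0.1378]
tool_rot: [-0.002, 0.715, 0.699, -0.0]
contact_force: [-0.1, -0.6, -2.9]
gripper_width: 0.559
grasp_force: 62.1
```

```bash
python3 -c "
from h import *
go(530.8,350.2,140,-10.1)"
```

```text
shift [27.33 -0.98 -0.03] turn z 1.11 yang now -1.2 tcp [ 540.4 -333.4  137.8] toolz [-0.0025  0.0019 -1.    ] j1 j6 [-38. -37.] t 25.1
```

Call:
jog_arm([
  [[1.3,0,0],[0,0,0],40],
  [[3.2,-0.1,0],[0,0,0],40],
  [[5.2,-0.2,0],[0,0,0.2],40],
  [[7.2,-0.3,0],[0,0,0.3],40],
  [[9.2,-0.35,0],[0,0,0.4],40],
  [[11.2,-0.4,0],[0,0,0.5],40],
  [[13.0,-0.45,0],[0,0,0.6],40],
  [[14.5,-0.5,0],[0,0,0.7],40],
])

```text
time: 26.1
tool_pos: [0.535, 0.0304, 0.1374]
tool_rot: [-0.002, 0.748, 0.664, -0.001]
contact_force: [0.2, -0.2, -1.9]
gripper_width: 0.555
grasp_force: 62.1
```

```bash
python3 -c "
from h import *
go(530.3,348.2,140,-10.1); print(state()['grasp_force'])"
```

```text
shift [12.6 -1.7 -0.1] turn z 0.41 yang now -6.8 tcp [535.   30.4 137.4] toolz [-4.1e-03  4.0e-04 -1.0e+00] j1 j6 [-5.  2.] t 26.1
62.07495331764221
```

Call:
jog_arm([
  [[2,-0.25,0],[0,0,0.1],40],
  [[4,-0.5,0],[0,0,0.1],40],
  [[6,-0.8,0],[0,0,0.2],40],
  [[8,-1.1,0],[0,0,0.2],40],
  [[10,-1.35,0.5],[0,0,0.3],40],
  [[11.7,-1.6,1.2],[0,0,0.4],40],
  [[12.6,-1.7,1.9],[0,0,0.41],40],
  [[12.6,-1.7,1.9],[0,0,0.41],40],
])

```text
time: 27.1
tool_pos: [0.529, 0.3464, 0.0878]
tool_rot: [-0.001, 0.766, 0.643, -0.004]
contact_force: [-1.0, -0.3, -1.7]
gripper_width: 0.557
grasp_force: 62.1
```

Call:
jog_arm([
  [[0,0,0],[0,0,0],40],
  [[0,0,0],[0,0,0],40],
])

```text
time: 27.35
tool_pos: [0.5325, 0.3456, 0.093]
tool_rot: [0.0, 0.767, 0.642, 0.0]
contact_force: [-0.0, -0.2, -1.6]
gripper_width: 0.552
grasp_force: 62.1
```

```bash
python3 -c "
from h import *
look('w11')
go(530.3,348.2,22,-10.1)"
```

```text
board (array([533. , 362.7]), array([85.6, 58.1]), -9.3) px (254, 180, 130, 86) meanz 0.0107
board (array([570.1, 343.2]), array([178.7, 109.8]), -9.8) px (243, 159, 276, 156) meanz 0.0089
mat (array([533.1, 363.2]), array([84.8, 57.6]), -9.3) px (254, 180, 130, 86) meanz 0.0107
shift [ 0.08 -0.11  2.85] turn z -0.01 yang now -10.2 tcp [532.6 345.6  93.2] toolz [ 9.e-04  3.e-04 -1.e+00] j1 j6 [26. 36.] t 27.4
```

View pics/w11.png

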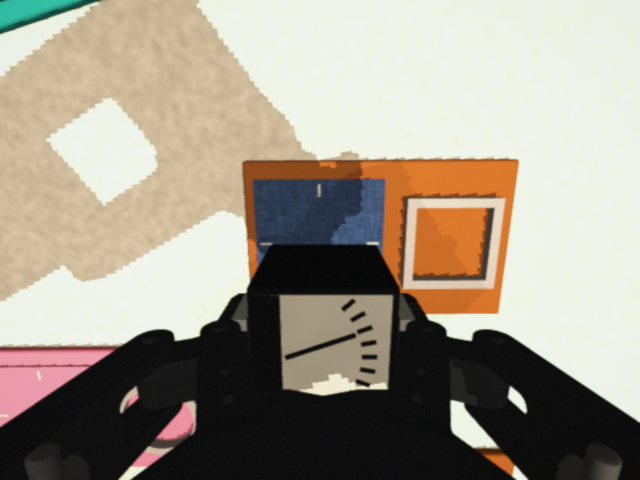

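The square meter is held over the square tray: far edge near px (325,294), mat at (319,230), square bezel at (453,243). I'll use depth to get the meter's offset in the grip.

```bash
python3 -c "
from h import *
s,p,d,C,X=look('w12')
q=s['tool_rot'];Rt=R.from_quat(np.r_[q[1:],q[0]]).as_matrix()
T=(X-s['tool_pos'])@Rt*1000
for u in (290,325,360):
    print(u,[(v,T[v,u].round(1).tolist()) for v in (250,270,285,290,293,296,300,320)])
go(530.7,350.2,22,-10)"
```

```text
board (array([533. , 362.6]), array([85.3, 58.2]), -9.5) px (254, 180, 130, 86) meanz 0.0107
board (array([570.2, 343.1]), array([178.7, 109.8]), -9.8) px (242, 159, 276, 156) meanz 0.0089
mat (array([533.1, 363. ]), array([84.6, 57.7]), -9.5) px (254, 180, 130, 86) meanz 0.0107
290 [(250, [24.9, -13.6, -4.9]), (270, [24.5, -11.5, -28.1]), (285, [24.5, -10.2, -42.0]), (290, [23.5, -10.1, -43.6]), (293, [22.5, -10.1, -43.8]), (296, [22.0, -10.0, -44.9]), (300, [20.6, -10.1, -44.6]), (320, [13.6, -10.2, -44.5])]
325 [(250, [25.0, 1.0, -5.1]), (270, [24.9, 0.9, -29.2]), (285, [25.0, 0.8, -43.3]), (290, [23.4, 0.8, -43.4]), (293, [22.5, 0.8, -43.7]), (296, [21.8, 0.8, -44.5]), (300, [20.7, 0.8, -45.0]), (320, [14.3, 0.8, -45.7])]
360 [(250, [24.6, 15.8, -3.8]), (270, [24.8, 13.2, -29.1]), (285, [24.9, 11.7, -43.0]), (290, [24.0, 11.6, -44.8]), (293, [23.3, 11.5, -45.5]), (296, [21.8, 11.7, -44.5]), (300, [20.6, 11.7, -44.8]), (320, [13.8, 11.9, -44.7])]
shift [ 0.16 -0.11  2.85] turn z -0.02 yang now -10.2 tcp [532.6 345.7  93.3] toolz [ 1.1e-03  5.0e-04 -1.0e+00] j1 j6 [26. 36.] t 27.45
```

Call:
jog_arm([
  [[0.1,-0.1,0.9],[0,0,-0.02],40],
  [[0.1,-0.1,1.7],[0,0,-0.02],40],
  [[0.1,-0.1,2.3],[0,0,-0.02],40],
  [[0.1,-0.1,2.8],[0,0,-0.02],40],
  [[0.1,-0.1,2.8],[0,0,-0.02],40],
  [[0.1,-0.1,2.8],[0,0,-0.02],40],
])

```text
time: 28.2
tool_pos: [0.5305, 0.3496, 0.023]
tool_rot: [0.0, 0.766, 0.643, 0.001]
contact_force: [0.4, -0.2, -1.5]
gripper_width: 0.555
grasp_force: 62.1
```

```bash
python3 -c "
from h import *
go(530.5,348.5,16.6,-10)"
```

```text
shift [-0.04  0.01  0.26] turn z 0.0 yang now -10.0 tcp [530.5 349.6  23. ] toolz [ 1.e-03  5.e-04 -1.e+00] j1 j6 [27. 37.] t 28.2
```

Call:
jog_arm([
  [[-0.03,0,0.1],[0,0,0],40],
  [[-0.03,0,0.2],[0,0,0],40],
  [[-0.03,0,0.26],[0,0,0],40],
  [[-0.03,0,0.26],[0,0,0],40],
  [[-0.03,0,0.26],[0,0,0],40],
])

```text
time: 28.82
tool_pos: [0.53, 0.3487, 0.0164]
tool_rot: [0.0, 0.766, 0.643, 0.0]
contact_force: [-1.1, 0.2, 2.9]
gripper_width: 0.555
grasp_force: 62.3
```

Call:
jog_arm([
  [[0,0,0],[0,0,0],100],
  [[0,0,0],[0,0,0],100],
  [[0,0,0],[0,0,0],100],
  [[0,0,0],[0,0,0],100],
  [[0,0,-2],[0,0,0],100],
  [[0,0,-4],[0,0,0],100],
  [[0,0,-6],[0,0,0],100],
  [[0,0,-6],[0,0,0],100],
])

```text
time: 29.82
tool_pos: [0.5329, 0.3502, 0.1727]
tool_rot: [0.001, 0.766, 0.643, 0.005]
contact_force: [-1.0, -0.1, 0.1]
gripper_width: 0.998
grasp_force: 0.0
```

```bash
python3 -c "
from h import *
look('w13'); p,d=grab_frame('scene'); cv2.imwrite('pics/scene1.png',p[:,:,::-1])"
```

```text
top (array([530.1, 350.4]), array([49.1, 47.9]), 80.0) px (286, 207, 64, 63) meanz 0.0612
board (array([569.7, 343.2]), array([178.2, 109.1]), -9.8) px (262, 164, 203, 118) meanz 0.0097
mat (array([530.5, 349.9]), array([83.6, 83.6]), -10.0) px (271, 179, 95, 91) meanz 0.0107
```

View pics/scene1.png

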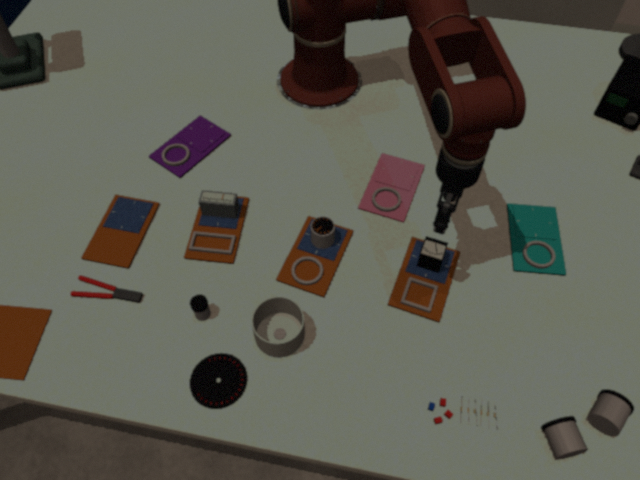

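The scene view shows the oblong meter at (218,204), the round gauge at (323,232) and the square meter at (433,255), each beside its own bezel. The spare mat at (130,213) is empty, the pliers, canister and housing have not moved, and the gripper is clear.

```bash
python3 -c "
from plant import *
print(job_done())"
```

```text
the job is handed in; nothing more can be done
None
```

The job is handed in at about 30 s: all three instruments stand upright on their own trays, each measured within about 1 mm of its mat centre, the spare tray is empty, and the pliers, canister and housing were not touched.

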